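# Seat the three-hole fixture plate on the engraving block

### The arm

A 6-joint arm with a two-finger parallel gripper is mounted at the origin on the work surface. World frame = base frame: x ahead of the robot, y to its left, z up, the work surface at z = 0. Lengths are in m, angles in rad, forces in N, time in s.
With the tool pointing down it reaches from about 0.25 to 0.775 m from the base axis. Payload 8.9 kg.
Tool frame: the origin (TCP) lies midway between the tips of the shut fingers; the grasp point (between the pads) lies grip_depth behind it (grip_depth is the distance from the TCP to the grasp point, in m); z points along the fingers, y is the direction in which the jaws open and shut (so a half turn about z gives the same grasp; the last joint's range is limited). The gripper opens to 85 mm and grips with 20 to 120 N. Pads are 22 mm wide; open, the fingers measure 114 mm over their backs; the gripper's body (76 mm by 85 mm) begins 54 mm behind the grasp point. The pads swing forward as they close: fully open they stand 13 mm farther back than shut.
Start: joints at [-1.457, 0.291, -0.153, 1.127, 0, 1.431], TCP at [0.131, -0.508, 0.231] pointing down, gripper open.
Joint ranges: [-2.52, 2.52], [-0.91, 1.74], [-1.3, 1.37], [-1.96, 2.02], [-1.52, 1.47], [-3.14, 3.14]. Speed limits (rad/s): [2.22, 2.22, 2.79, 3.14, 3.14, 3.14].

### API

Orientations are given as a 3x3 rotation matrix whose columns are the frame's x, y, z axes.
In Python, from bench import sense, camera, calibration, finish_job, grip_depth gives the robot as it stands.
- The arm moves only by the shell command python3 -m pendant 'ROWS' [OPENING] [FORCE]. ROWS is JSON, a list that holds one entry, the list of rows, each a list of 4 numbers: the shift along the tool's x, y, z in mm, then the turn about the tool's z in units of 5 degrees (1.0 is 5 degrees). In form: [[[dx, dy, dz, twist], ...]]. A call has 1 to 10 rows; each row shifts and turns the pose as measured when the row begins, along the tool's axes as they then stand; what a row does not reach is not made up. A row lasts 1/10 s, in which the tool goes at most 50 mm and 8.59 degrees, less where a joint would pass 70% of its speed; a pose out of reach is approached as far as the arm can. A call is refused whole if a number of a shift passes 50 or a number of a turn 1, either way. A call with a gripper value outside its range is refused whole. OPENING is the gripper command: -1 is fully open, 1 is shut, values between are in proportion, set as the call begins (- or left out, the last holds). The fingers move at their own pace and stop on an object; FORCE is the grip in N (left out, the last holds). Time passes only in rows, so rows that do not move let the fingers close. It gives the time, the measured TCP pose, the force and the opening at its end, in the units of the state.
- sense(): the state, without advancing time (a new reading comes with each control period).
- camera(name): name is "side" or "top"; returns (picture, depth): 400x640x3 uint8, red, green, blue; 400x640 float32, m along the optical axis (not along the pixel's ray), 0 where there is no reading.
- calibration(name): a dict with "fovy" (degrees; the focal length in pixels is half the picture's height over the tangent of half this angle, whatever the lens; pixels are square), "cx", "cy" (the principal point, pixels), "R" (3x3) and "t" (3): a world point X has camera coordinates R X + t. Camera axes: x right, y down, z forward; pixel columns grow to the right and rows downward; lengths in m; the calibration is good to about 2 mm. A picture is of the moment at which its call begins. calibration takes no time and is no camera call.
- finish_job(): hands the job in, once; it reports no verdict.
The state is a dict: "time_s": time; "joint_pos": joint angles; "joint_vel": joint speeds; "tau": joint torques, N m; "eef_pos": TCP position; "orientation": TCP orientation; "ft_force": force on the tool from outside, world axes, zero at the start; "torque": the same for the moment, N m; "opening": opening from 0.0 (shut) to 1.0 (fully open).
Only numpy, scipy, OpenCV 4.12 (cv2) and the standard library are available. Lean on these libraries where they do the work, as an engineer would, in place of code of your own. Each camera call takes 0.05 s, during which the arm holds its last target.

### The job

Pick up the round brass fixture plate that has three bolt holes, turn it so that its holes line up with the three studs of the dark steel engraving block, and lower it over the hub until it lies flat and fully home on the block, then let go. Set it down rather than dropping it, and leave the similar four-hole plate where it lies.

Things in the scene. Friction and masses are not known exactly. Their poses are not given: they have to be found in the camera images.
- plate_three: Brass disc (sizes in mm), 120 across, 7 thick, about 0.5 kg, flat on the bench. Origin: centre of underside, z up. Centre hole 32; THREE bolt holes, 22 across, 42 from centre, 120 degrees apart, first on +x. Handle: dark wooden bar on 2 legs over the centre, along x, 56 long, 14 wide, from 36 to 52 above the underside; pinch it across y from above at 44. Fits at any of its 3 matching angles.
- plate_four: The wrong plate, to be left alone: same brass disc, size, centre hole and handle bar (along x) as plate_three, but with FOUR bolt holes 90 degrees apart, first on +x; it cannot fit the block. Origin: centre of its underside, z up. Lies flat on the bench.
- block: Fixed dark steel block (mm), round, 136 across; flat top 45 above the bench. Origin: centre of underside, z up. Bright hub in mid-top: 26 across for 17, then tapering to its tip 34 above the top. 3 brass studs, 7 across, 18 high, 42 from the axis, 120 degrees apart, first on +x. Seated, the plate rests on it, a stud in each hole; loose (3 at hub, 10 degrees). Else it stays up on the studs.
There are look-alikes about, which are no part of the job. Leave any purple look-alike of the plate_three alone. What is shaped like the block but red is not meant.

How it is judged:
By the outcome, as a careful person would: the job done as asked, in the order asked, and still so for the second after the job is handed in, with the robot touching nothing.
It also fails if it takes over 35 s, if anything falls off the work surface, if the arm or the gripper's body presses on something with over 40 N, if the wrist force passes 120 N, or if a joint passes its speed limit or range.

## Working session

There is one attempt and no reset: what is moved stays moved. The work goes in short steps, Python scripts to look and compute and a shell command to move; the robot and the scene stay as the last step left them, time stands still between calls to the robot, and variables do not carry over. Pictures are saved under pics/ and viewed, and the job is handed in when it is done.

```bash
ls; mkdir -p pics; python3 - <<'E'
from bench import *
import cv2,numpy as np
s=sense();print(s['time_s'],s['eef_pos'],s['orientation'],s['opening'],grip_depth)
for n in('side','top'):
    p,d=camera(n);cv2.imwrite(f'pics/{n}0.png',p[:,:,::-1]);np.savez(f'pics/{n}0.npz',p=p,d=d)
    c=calibration(n);print(n,c)
E
```

```text
pics
0.0 [ 0.13126958 -0.50786341  0.23074455] [[ 9.68214922e-01  2.50119663e-01 -1.37711017e-04]
 [ 2.50119627e-01 -9.68214066e-01  1.30183580e-03]
 [ 1.92280987e-04 -1.29490107e-03 -9.99999143e-01]] 1.0009112076260236 0.0187
side {'fovy': 49.315603015695345, 'cx': 316.0763160703088, 'cy': 205.672763148422, 'R': array([[-0.99875626, -0.04946887, -0.00622687],
       [-0.02940638,  0.68529767, -0.72766913],
       [ 0.04026423, -0.72658099, -0.68590004]]), 't': array([ 0.47051212, -0.0459947 ,  1.3036229 ])}
top {'fovy': 57.94596747537198, 'cx': 324.7388935383071, 'cy': 194.85437376315133, 'R': array([[ 0.02880136, -0.99951547, -0.01180324],
       [-0.99841689, -0.02819496, -0.04866991],
       [ 0.04831354,  0.01318632, -0.99874517]]), 't': array([0.10506176, 0.45542905, 1.04727652])}
```

View pics/top0.png

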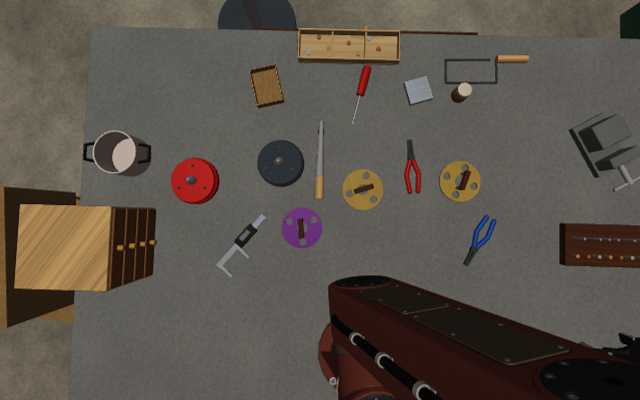

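View pics/side0.png

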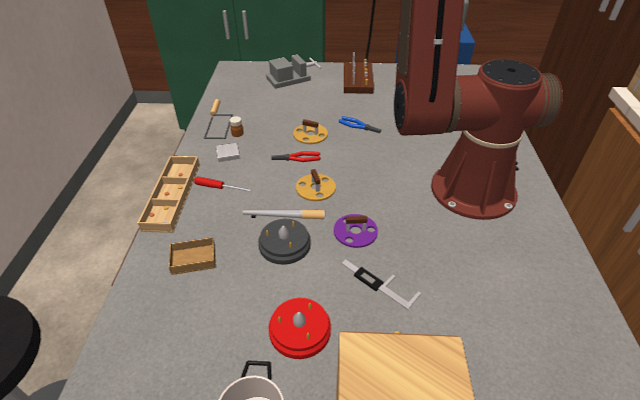

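The top view shows the dark block at (280,163) and its red look-alike at (195,180). The plate candidates are brass at (363,189), brass at (460,181) and purple at (302,228, excluded). I'll take close crops to count the holes.

```bash
python3 - <<'E'
import cv2,numpy as np
p=np.load('pics/top0.npz')['p'][:,:,::-1]
f=lambda u,v,r=30:cv2.resize(p[v-r:v+r,u-r:u+r],(400,300*400//300),interpolation=cv2.INTER_CUBIC)
a=np.hstack([f(363,189),f(460,181)])
cv2.imwrite('pics/crop1.png',a)
p2=np.load('pics/side0.npz')['p'][:,:,::-1]
g=lambda u,v,r=35:cv2.resize(p2[v-r:v+r,u-r:u+r],(400,400),interpolation=cv2.INTER_CUBIC)
cv2.imwrite('pics/crop2.png',np.hstack([f(280,163),g(284,240)]))
E
```

```text
(no output)
```

View pics/crop1.png

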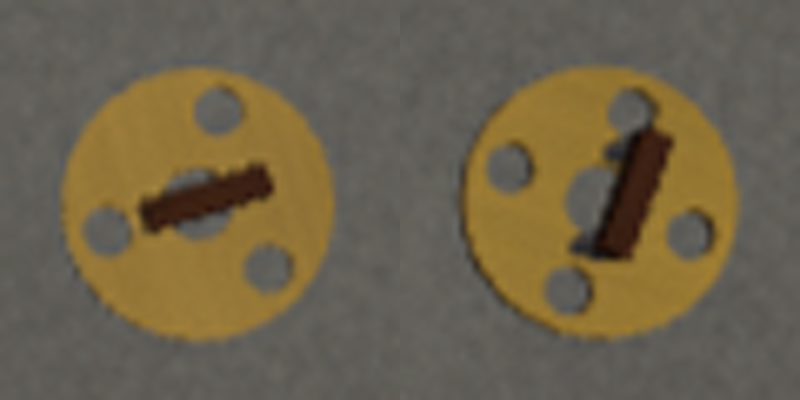

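View pics/crop2.png

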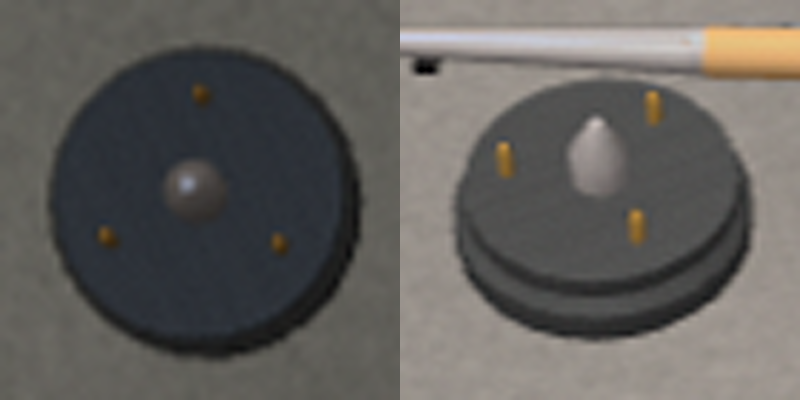

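The left crop, at (363,189), has three holes, so it is plate_three. The right one, at (460,181), has four and is left alone. In the left crop the hole at the left lies on the bar's line, which makes it the +x hole. The block's studs are at about crop (200,93), (107,237) and (279,243).

```bash
cat > h.py <<'E'
import cv2,numpy as np
from bench import *
def ray(n,uv,z):
    c=calibration(n);f=200/np.tan(np.radians(c['fovy']/2));uv=np.atleast_2d(uv).astype(float)
    d=np.c_[(uv[:,0]-c['cx'])/f,(uv[:,1]-c['cy'])/f,np.ones(len(uv))]@c['R']
    o=-c['R'].T@c['t'];return o+d*((z-o[2])/d[:,2])[:,None]
def comps(m,lo,hi=1e9):
    n,l,s,ce=cv2.connectedComponentsWithStats(m.astype(np.uint8),connectivity=4)
    return [(s[i,4],ce[i],l==i) for i in range(1,n) if lo<=s[i,4]<=hi]
def circ(P):  # circle fit
    A=np.c_[2*P[:,:2],np.ones(len(P))];x=np.linalg.lstsq(A,(P[:,:2]**2).sum(1),rcond=None)[0]
    return x[:2],np.sqrt(x[2]+x[0]**2+x[1]**2)
E
python3 - <<'E'
from h import *
R={'top':((363,189),(280,163),33),'side':((316,187),(284,240),36)}
for n in('top','side'):
    p=np.load(f'pics/{n}0.npz')['p'];hsv=cv2.cvtColor(p,cv2.COLOR_RGB2HSV)
    H,S,V=[hsv[...,i].astype(int) for i in range(3)]
    (pu,pv),(bu,bv),r=R[n]
    def win(u,v):
        w=np.zeros(p.shape[:2],bool);w[v-r:v+r,u-r:u+r]=1;return w
    br=(H>15)&(H<30)&(S>110)&(V>60)&win(pu,pv)
    big=max(comps(br,200),key=lambda t:t[0]);m=big[2].astype(np.uint8)
    cs,hi=cv2.findContours(m,cv2.RETR_EXTERNAL,cv2.CHAIN_APPROX_NONE)
    hull=cv2.convexHull(cs[0])[:,0];e=cv2.fitEllipse(cs[0]);print(n,'plate ell',e)
    c,rad=circ(ray(n,cs[0][:,0],.007 if n=='top' else .0045));print(' plate c',c,rad)
    print(' ell ctr',ray(n,e[0],.005))
    fill=np.zeros_like(m);cv2.drawContours(fill,cs,-1,1,-1)
    wood=(S>110)&~m.astype(bool)&(V<90)
    for a,ce,l in comps(fill.astype(bool)&(S<70),6): 
        q=ray(n,ce,.0035)[0,:2];print('  hole',a,ce,q,np.linalg.norm(q-c),np.degrees(np.arctan2(*(q-c)[::-1])))
    hb=(((H<14)|(H>170))&(S>100)&win(pu,pv))
    for a,ce,l in comps(hb,15):
        ys,xs=np.nonzero(l);P=ray(n,np.c_[xs,ys],.052)[:,:2];d=np.linalg.svd(P-P.mean(0),full_matrices=False)[2][0]
        print('  bar',a,ce,P.mean(0),np.degrees(np.arctan2(d[1],d[0])))
    st=(H>8)&(H<30)&(S>120)&win(bu,bv)
    for a,ce,l in comps(st,3,60):
        print('  stud',a,ce,ray(n,ce,.056)[0,:2])
E
```

```text
top plate ell ((362.1606750488281, 189.16766357421875), (39.62990188598633, 40.03176498413086), 109.9447250366211)
 plate c [0.47249154 0.00847979] 0.05862055851583578
 ell ctr [[0.47247108 0.00825701 0.005     ]]
  hole 36 [365.22222222 175.33333333] [5.13821637e-01 5.34462280e-05] 0.04218032539689781 -11.52348429508939
  hole 10 [361.5 185.5] [0.48337208 0.01032918] 0.011036584149153088 9.646497216595597
  hole 34 [348.5        193.29411765] [0.45923655 0.04810739] 0.041785658373926275 108.49452678321374
  hole 19 [363.         192.31578947] [0.4633327  0.00542699] 0.009654226803351072 -161.56590186341805
  hole 32 [372.6875 198.8125] [ 0.44495709 -0.02354369] 0.042233270854554764 -130.6896302827262
  bar 79 [363.84810127 188.2278481 ] [0.47210665 0.00779965] -70.62945088217542
  stud 4 [279.5 146.5] [0.58351789 0.24942898]
  stud 4 [265.5 168. ] [0.52129578 0.2868863 ]
  stud 5 [291.4 169.2] [0.51989802 0.21355513]
side plate ell ((315.2279968261719, 187.297119140625), (25.298368453979492, 39.28749084472656), 88.76011657714844)
 plate c [0.47311729 0.00941491] 0.05223377410487385

[... 184 characters left out ...]
8 -0.00090474] 0.0420733119195584 -14.1982616552454
  hole 13 [319.30769231 195.23076923] [0.45926582 0.04554216] 0.038691616176977556 110.97722150612994
  bar 265 [304.74339623 156.09433962] [ 0.50975627 -0.07944067] -174.1207115062432
  bar 64 [315.34375  176.390625] [0.47210137 0.01743045] 106.47625440072296
  bar 35 [348.57142857 219.42857143] [0.37586011 0.19115084] 92.23485321405036
  stud 7 [305.14285714 210.14285714] [0.49184359 0.16512671]
  stud 13 [314.92307692 210.61538462] [0.46561936 0.16581945]
  stud 15 [292.93333333 223.33333333] [0.52013455 0.21570474]
  stud 13 [267.07692308 232.46153846] [0.58291363 0.25086369]
  stud 14 [290.         244.21428571] [0.52102549 0.2879595 ]
```

```bash
cat >> h.py <<'E'
def wrap(a): return (a+180)%360-180
def plan(x,y,z,yaw,n,mx=45):
    """rows (tool axes) to move TCP to x,y,z with tool-y axis yaw (deg), n rows"""
    s=sense();p=np.array(s['eef_pos']);R=np.array(s['orientation'])
    ya=np.degrees(np.arctan2(R[1,1],R[0,1]));dy=wrap(yaw-ya);D=np.array([x,y,z])-p
    print('t',round(s['time_s'],2),'p',np.round(p*1000,1),'yaw',round(ya,2),'D mm',np.round(D*1000,1),'dyaw',round(dy,2),'F',np.round(s['ft_force'],1),'op',round(s['opening'],3),'tilt',np.round(R[:,2],4))
    rows=[]
    for i in range(n):
        a=-np.radians(dy/n*i);c,s_=np.cos(a),np.sin(a)
        Rt=R@np.array([[c,-s_,0],[s_,c,0],[0,0,1]])
        rows.append([float(round(v,1)) for v in (Rt.T@D)*1000/n]+[float(round(-dy/n/5,2))])
    print(str(rows).replace(' ',''))
E
python3 -c "
from h import *
plan(.4725,.0085,.2,19,19)"
```

```text
t 0.1 p [ 131.3 -507.9  230.8] yaw -75.52 D mm [341.2 516.4 -30.8] dyaw 94.52 F [0.3 0.7 0.7] op 1.001 tilt [-1.0e-04  1.1e-03 -1.0e+00]
[[24.2,-21.8,1.6,-0.99],[26.0,-19.6,1.6,-0.99],[27.6,-17.3,1.6,-0.99],[29.0,-14.9,1.6,-0.99],[30.2,-12.3,1.6,-0.99],[31.1,-9.6,1.6,-0.99],[31.8,-6.9,1.6,-0.99],[32.3,-4.1,1.6,-0.99],[32.6,-1.3,1.6,-0.99],[32.5,1.5,1.6,-0.99],[32.3,4.4,1.6,-0.99],[31.8,7.1,1.6,-0.99],[31.0,9.9,1.6,-0.99],[30.1,12.5,1.6,-0.99],[28.9,15.1,1.6,-0.99],[27.5,17.5,1.6,-0.99],[25.8,19.8,1.6,-0.99],[24.0,22.0,1.6,-0.99],[22.0,24.0,1.6,-0.99]]
```

```bash
python3 -m pendant '[[[24,-22,1.5,-1],[26,-20,1.5,-1],[28,-17,1.5,-1],[29,-15,1.5,-1],[30,-12,1.5,-1],[31,-10,1.5,-1],[32,-7,1.5,-1],[32,-4,1.5,-1],[32,-1,1.5,-1],[32,1.5,1.5,-1]]]' -1 40; python3 -c "
from h import *
plan(.4725,.0085,.17,19,10)"
```

```text
time_s: 1.1
eef_pos: [0.3091, -0.2256, 0.2128]
orientation: [[0.406, 0.914, -0.002], [0.914, -0.406, 0.004], [0.003, -0.003, -1.0]]
ft_force: [-0.3, -0.5, -0.1]
opening: 0.998
t 1.1 p [ 309.1 -225.6  212.8] yaw -23.97 D mm [163.4 234.1 -42.8] dyaw 42.97 F [-0.3 -0.5 -0.1] op 0.998 tilt [-0.0017  0.0044 -1.    ]
[[28.0,5.4,4.4,-0.86],[27.5,7.5,4.4,-0.86],[26.9,9.6,4.4,-0.86],[26.1,11.5,4.4,-0.86],[25.2,13.5,4.4,-0.86],[24.1,15.3,4.4,-0.86],[22.9,17.1,4.4,-0.86],[21.5,18.7,4.4,-0.86],[20.1,20.3,4.4,-0.86],[18.5,21.7,4.4,-0.86]]
```

```bash
python3 -m pendant '[[[28,5,4,-0.86],[27.5,7.5,4,-0.86],[27,9.5,4,-0.86],[26,11.5,4,-0.86],[25,13.5,4,-0.86],[24,15,4,-0.86],[23,17,4,-0.86],[21.5,19,4,-0.86],[20,20,4,-0.86],[0,0,0,0]]]' ; python3 -c "
from h import *
plan(.4725,.0085,.12,19,5)"
```

```text
time_s: 2.1
eef_pos: [0.4567, 0.0006, 0.1745]
orientation: [[-0.288, 0.957, -0.004], [0.957, 0.288, 0.006], [0.006, -0.002, -1.0]]
ft_force: [-0.4, -0.8, 0.0]
opening: 0.999
t 2.1 p [456.7   0.6 174.5] yaw 16.77 D mm [ 15.8   7.9 -54.5] dyaw 2.23 F [-0.4 -0.8  0. ] op 0.999 tilt [-0.0038  0.0056 -1.    ]
[[0.5,3.5,10.9,-0.09],[0.5,3.5,10.9,-0.09],[0.5,3.5,10.9,-0.09],[0.4,3.5,10.9,-0.09],[0.4,3.5,10.9,-0.09]]
```

```bash
python3 -m pendant '[[[0.5,4,11,-0.1],[0.5,4,11,-0.1],[0.5,4,11,-0.1],[0.5,4,11,-0.1],[0.5,4,11,-0.1],[0,0,0,0]]]' ; python3 - <<'E'
from h import *
plan(.4725,.0085,.0255,19,8)
a=[]
for n in('top','side'):
    p,d=camera(n);cv2.imwrite(f'pics/{n}1.png',p[:,:,::-1]);a.append(p[:,:,::-1])
u,v=(363,180);w=lambda i,u,v:cv2.resize(i[v-50:v+50,u-50:u+50],(400,400),interpolation=cv2.INTER_CUBIC)
cv2.imwrite('pics/c1.png',np.hstack([w(a[0],363,189),w(a[1],316,165)]))
E
```

```text
time_s: 2.7
eef_pos: [0.4742, 0.0083, 0.1134]
orientation: [[-0.329, 0.944, -0.007], [0.944, 0.329, 0.005], [0.007, -0.005, -1.0]]
ft_force: [-0.6, 0.0, 0.3]
opening: 1.002
t 2.7 p [474.2   8.3 113.4] yaw 19.22 D mm [ -1.7   0.2 -87.9] dyaw -0.22 F [-0.6  0.   0.3] op 1.002 tilt [-0.0068  0.0053 -1.    ]
[[0.0,-0.1,11.0,0.01],[0.0,-0.1,11.0,0.01],[0.0,-0.1,11.0,0.01],[0.0,-0.1,11.0,0.01],[0.0,-0.1,11.0,0.01],[0.0,-0.1,11.0,0.01],[0.0,-0.1,11.0,0.01],[0.0,-0.1,11.0,0.01]]
```

View pics/c1.png

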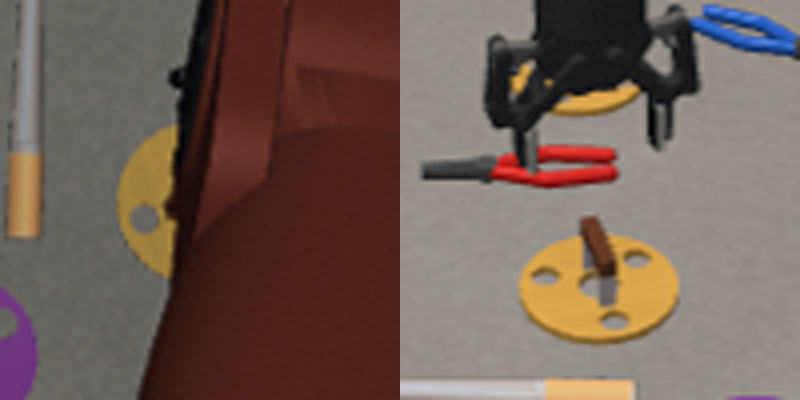

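The side view shows the fingers open above the bar and straddling its line, so I'll descend.

```bash
python3 -m pendant '[[[0,0,11,0],[0,0,11,0],[0,0,11,0],[0,0,11,0],[0,0,11,0],[0,0,11,0],[0,0,11,0],[0,0,6,0],[0,0,3,0],[0,0,0,0]]]' ; python3 - <<'E'
from h import *
plan(.4725,.0085,.0255,19,2)
E
```

```text
time_s: 3.8
eef_pos: [0.4739, 0.0082, 0.0224]
orientation: [[-0.328, 0.945, -0.003], [0.945, 0.328, 0.005], [0.005, -0.002, -1.0]]
ft_force: [0.9, 0.0, -0.2]
opening: 0.999
t 3.8 p [473.9   8.2  22.4] yaw 19.14 D mm [-1.4  0.3  3.1] dyaw -0.14 F [ 0.9  0.  -0.2] op 0.999 tilt [-0.0032  0.0046 -1.    ]
[[0.4,-0.6,-1.6,0.01],[0.4,-0.6,-1.6,0.01]]
```

```bash
python3 -m pendant '[[[0.5,-1,-2.5,0],[0,-0.5,-1,0],[0,0,0,0]]]'; python3 -m pendant '[[[0,0,0,0],[0,0,0,0],[0,0,0,0],[0,0,0,0],[0,0,0,0],[0,0,0,0],[0,0,0,0],[0,0,0,0]]]' 1 60;  python3 - <<'E'
from h import *
plan(.4725,.0085,.0255,19,2)
E
```

```text
time_s: 4.1
eef_pos: [0.4729, 0.0081, 0.027]
orientation: [[-0.328, 0.945, -0.002], [0.945, 0.328, 0.004], [0.005, -0.0, -1.0]]
ft_force: [0.1, -0.4, -0.1]
opening: 1.0
time_s: 4.9
eef_pos: [0.4734, 0.008, 0.0279]
orientation: [[-0.328, 0.945, -0.0], [0.945, 0.328, 0.004], [0.004, 0.001, -1.0]]
ft_force: [-0.3, -0.5, 1.1]
opening: 0.147
t 4.9 p [473.4   8.   27.9] yaw 19.13 D mm [-0.9  0.5 -2.4] dyaw -0.13 F [-0.3 -0.5  1.1] op 0.147 tilt [-3.0e-04  4.1e-03 -1.0e+00]
[[0.4,-0.3,1.2,0.01],[0.4,-0.3,1.2,0.01]]
```

```bash
python3 -m pendant '[[[0,0,-4,0],[0,0,-10,0],[0,0,-15,0],[0,0,-20,0],[0,0,-20,0],[0,0,-20,0],[0,0,-20,0],[0,0,-15,0],[0,0,0,0]]]'; python3 - <<'E'
from h import *
plan(.5415,.2506,.16,29.2,10)
p,d=camera('side');cv2.imwrite('pics/c2.png',cv2.resize(p[90:290,200:440,::-1],(720,600)))
E
```

```text
time_s: 5.8
eef_pos: [0.4709, 0.0078, 0.1595]
orientation: [[-0.328, 0.945, -0.004], [0.945, 0.328, 0.005], [0.006, -0.003, -1.0]]
ft_force: [-0.2, 0.4, -3.9]
opening: 0.15
t 5.8 p [470.9   7.8 159.5] yaw 19.16 D mm [ 70.6 242.8   0.5] dyaw 10.04 F [-0.2  0.4 -3.9] op 0.15 tilt [-0.0045  0.0047 -1.    ]
[[20.6,14.6,0.0,-0.2],[20.4,15.0,0.0,-0.2],[20.1,15.3,0.0,-0.2],[19.8,15.7,0.0,-0.2],[19.5,16.0,0.0,-0.2],[19.3,16.4,0.0,-0.2],[19.0,16.7,0.0,-0.2],[18.7,17.0,0.0,-0.2],[18.4,17.4,0.0,-0.2],[18.1,17.7,0.0,-0.2]]
```

View pics/c2.png

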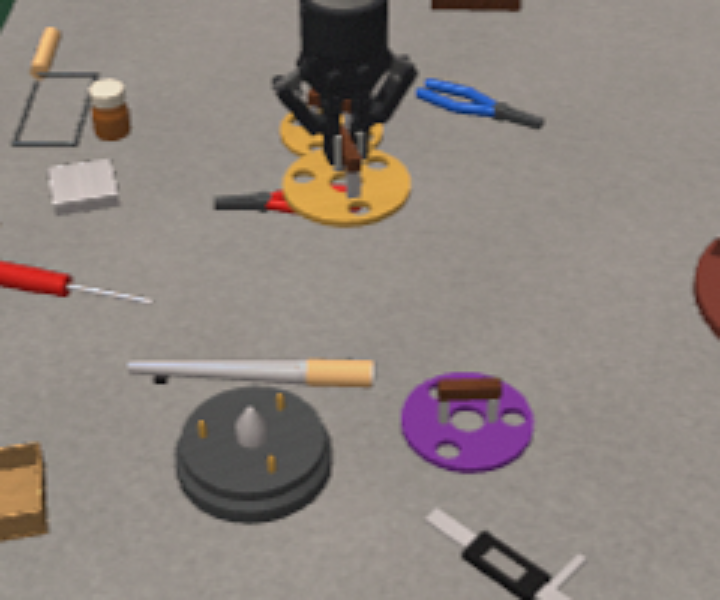

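The plate is held level, with the four-hole plate still in its place behind it. I'll carry it to the block.

```bash
python3 -m pendant '[[[10,7,0,-0.2],[20,15,0,-0.2],[20,15,0,-0.2],[20,16,0,-0.2],[20,16,0,-0.2],[19.5,16.5,0,-0.2],[19,17,0,-0.2],[19,17,0,-0.2],[18,17,0,-0.2],[9,9,0,-0.2]]]'; python3 - <<'E'
from h import *
plan(.5415,.2506,.15,29.2,4)
E
```

```text
time_s: 6.85
eef_pos: [0.5279, 0.2392, 0.148]
orientation: [[-0.496, 0.868, -0.022], [0.868, 0.497, 0.004], [0.014, -0.017, -1.0]]
ft_force: [-0.2, 0.1, -4.0]
opening: 0.148
t 6.85 p [527.9 239.2 148. ] yaw 29.78 D mm [13.6 11.4  2. ] dyaw -0.58 F [-0.2  0.1 -4. ] op 0.148 tilt [-0.0221  0.004  -0.9997]
[[0.8,4.4,-0.6,0.03],[0.8,4.4,-0.6,0.03],[0.8,4.4,-0.6,0.03],[0.8,4.3,-0.6,0.03]]
```

```bash
python3 -m pendant '[[[1,4.5,-0.5,0.05],[1,4.5,-0.5,0.05],[1,4.5,-0.5,0],[0,0,0,0]]]'; python3 - <<'E'
from h import *
plan(.5415,.2506,.12,29.2,4)
a=[]
for n in('top','side'):
    p,d=camera(n);cv2.imwrite(f'pics/{n}3.png',p[:,:,::-1]);a.append(p[:,:,::-1]);np.savez(f'pics/{n}3.npz',p=p,d=d)
w=lambda i,u,v:cv2.resize(i[v-50:v+50,u-50:u+50],(400,400),interpolation=cv2.INTER_CUBIC)
cv2.imwrite('pics/c3.png',np.hstack([w(a[0],275,163),w(a[1],284,210)]))
E
```

```text
time_s: 7.25
eef_pos: [0.5374, 0.2492, 0.147]
orientation: [[-0.489, 0.872, -0.026], [0.872, 0.49, 0.002], [0.015, -0.022, -1.0]]
ft_force: [-0.5, -0.1, -3.3]
opening: 0.152
t 7.25 p [537.4 249.2 147. ] yaw 29.32 D mm [  4.1   1.4 -27. ] dyaw -0.12 F [-0.5 -0.1 -3.3] op 0.152 tilt [-0.026   0.0024 -0.9997]
[[-0.3,1.2,6.7,0.01],[-0.3,1.2,6.7,0.01],[-0.3,1.2,6.7,0.01],[-0.3,1.2,6.7,0.01]]
```

View pics/c3.png

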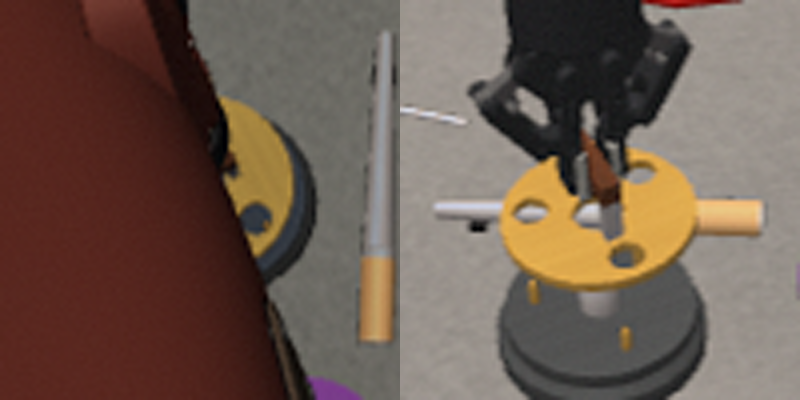

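The plate is level above the block. Its holes, in the side crop at (530,210), (640,172) and (627,255), sit over the studs' directions. I'll measure the held plate's holes before lowering.

```bash
python3 -m pendant '[[[0,1.5,6,0],[0,1.5,7,0],[0,1.5,7,0],[0,1,5,0],[0,0,0,0]]]'; cat > m.py <<'E'
from h import *
import sys
k=sys.argv[1]
plan(.542,.2506,.1,29.2,4)
s=sense();z=s['eef_pos'][2]-.0279
p,d=camera('side')
hsv=cv2.cvtColor(p,cv2.COLOR_RGB2HSV);H,S,V=[hsv[...,i].astype(int) for i in range(3)]
w=np.zeros(p.shape[:2],bool);w[150:290,230:350]=1
br=(H>15)&(H<30)&(S>150)&(V>60)&w
m=max(comps(br,200),key=lambda t:t[0])[2].astype(np.uint8)
cs,_=cv2.findContours(m,cv2.RETR_EXTERNAL,cv2.CHAIN_APPROX_NONE)
fill=np.zeros_like(m);cv2.drawContours(fill,cs,-1,1,-1)
x0,y0,ww,hh=cv2.boundingRect(m);print('bbox',x0,y0,ww,hh,'z',z)
# centre via bbox extremes: left/right on mid plane
for a,ce,l in comps(fill.astype(bool)&(m==0),5):
    q=ray('side',ce,z+.0035)[0,:2];print(' hole',a,np.round(ce,1),np.round(q*1000,1))
u,v=x0+ww//2,y0+hh//2
cv2.imwrite(f'pics/{k}.png',cv2.resize(p[v-50:v+50,u-60:u+60,::-1],(720,600),interpolation=cv2.INTER_CUBIC))
E
python3 m.py c4
```

```text
time_s: 7.85
eef_pos: [0.5411, 0.2504, 0.1195]
orientation: [[-0.488, 0.873, -0.027], [0.873, 0.488, 0.002], [0.015, -0.023, -1.0]]
ft_force: [-0.5, -0.2, -3.9]
opening: 0.15
t 7.85 p [541.1 250.4 119.5] yaw 29.21 D mm [  0.9   0.2 -19.5] dyaw -0.01 F [-0.5 -0.2 -3.9] op 0.15 tilt [-0.0269  0.0019 -0.9996]
[[-0.1,0.3,4.9,0.0],[-0.1,0.3,4.9,0.0],[-0.1,0.3,4.9,0.0],[-0.1,0.3,4.9,0.0]]
bbox 259 206 48 35 z 0.09161506814839246
 hole 34 [265.3 221.6] [584.  250.7]
 hole 37 [288.8 232.8] [522.2 286.1]
```

View pics/c4.png

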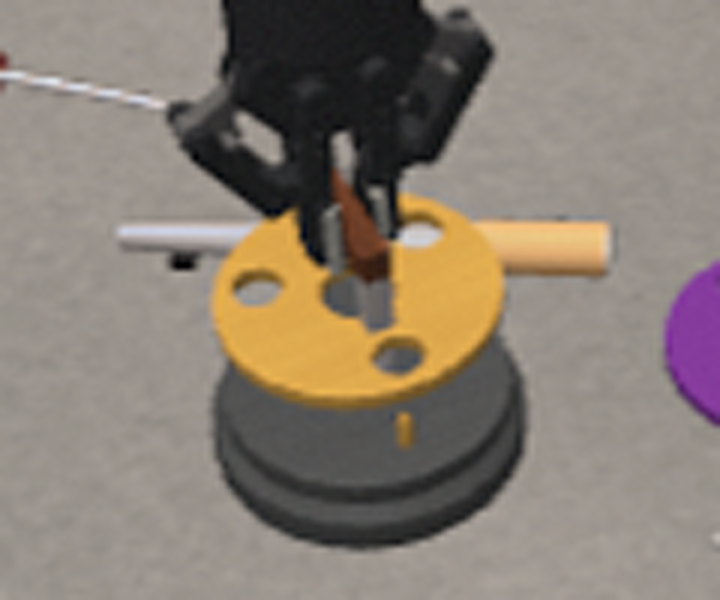

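The holes measure (584,251) and (522,286) mm, against studs at (583,251) and (521,288) in the same view. That agrees within 2 mm and the angle is right, so I'll lower.

```bash
python3 -m pendant '[[[0,0,5,0],[0,0,5,0],[0,0,5,0],[0,0,5,0],[0,0,4,0],[0,0,0,0]]]'; python3 m.py c5
```

```text
time_s: 8.5
eef_pos: [0.5406, 0.2506, 0.094]
orientation: [[-0.488, 0.872, -0.026], [0.873, 0.488, 0.002], [0.015, -0.022, -1.0]]
ft_force: [-0.1, -0.4, -3.9]
opening: 0.157
t 8.5 p [540.6 250.6  94. ] yaw 29.23 D mm [1.4 0.  6. ] dyaw -0.03 F [-0.1 -0.4 -3.9] op 0.157 tilt [-0.0262  0.002  -0.9997]
[[-0.1,0.3,-1.5,0.0],[-0.1,0.3,-1.5,0.0],[-0.1,0.3,-1.5,0.0],[-0.1,0.3,-1.5,0.0]]
bbox 260 213 47 35 z 0.06606834235159167
 hole 29 [266.5 228.4] [583.4 249.8]
 hole 36 [289.8 239.8] [521.1 285.7]
```

View pics/c5.png

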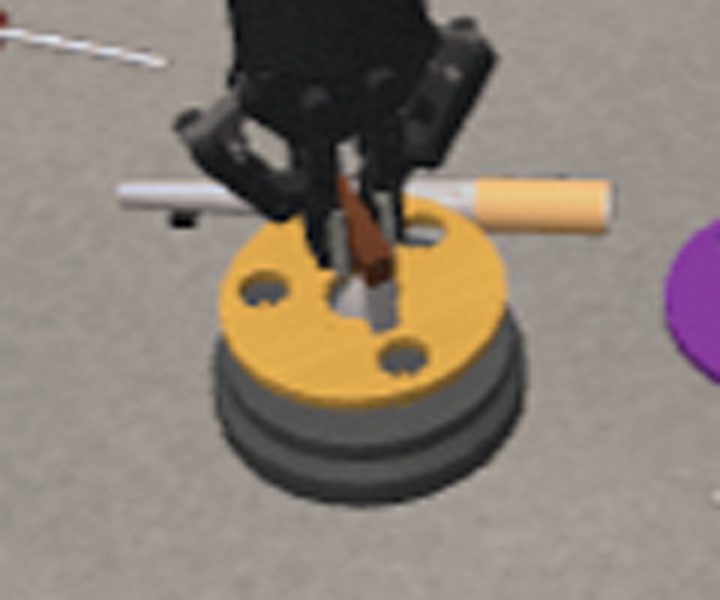

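```bash
python3 -m pendant '[[[1,0.5,3,0],[0.2,0.2,3,0],[0,0,3,0],[0,0,3,0],[0,0,0,0]]]'; python3 m.py c6
```

```text
time_s: 9.05
eef_pos: [0.5411, 0.2503, 0.0825]
orientation: [[-0.487, 0.873, -0.024], [0.873, 0.487, -0.002], [0.01, -0.022, -1.0]]
ft_force: [0.2, -1.4, -4.3]
opening: 0.149
t 9.05 p [541.1 250.3  82.5] yaw 29.16 D mm [ 0.9  0.3 17.5] dyaw 0.04 F [ 0.2 -1.4 -4.3] op 0.149 tilt [-0.0242 -0.0016 -0.9997]
[[-0.0,0.1,-4.4,-0.0],[-0.0,0.1,-4.4,-0.0],[-0.0,0.1,-4.4,-0.0],[-0.0,0.1,-4.4,-0.0]]
bbox 260 216 47 35 z 0.05456951463646532
 hole 14 [264.7 231.5] [588.9 249.7]
 hole 10 [268.9 231.2] [578.4 248.2]
 hole 30 [289.6 242.8] [522.3 285.3]
```

View pics/c6.png

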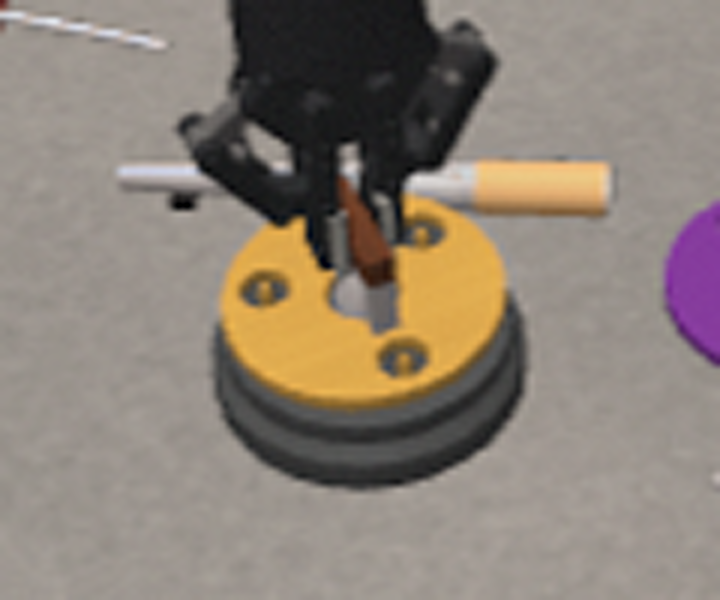

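All three studs now show inside their holes, at crop (265,290), (425,232) and (403,358). Next is the last 9 mm, done gently.

```bash
python3 -m pendant '[[[-0.4,-0.2,2.5,0],[0,0,2.5,0],[0,0,2,0],[0,0,1.5,0],[0,0,0,0]]]'; python3 m.py c7
```

```text
time_s: 9.6
eef_pos: [0.541, 0.2502, 0.0737]
orientation: [[-0.487, 0.873, -0.024], [0.873, 0.487, -0.001], [0.011, -0.021, -1.0]]
ft_force: [-0.3, -2.1, -0.5]
opening: 0.148
t 9.6 p [541.  250.2  73.7] yaw 29.18 D mm [ 1.   0.4 26.3] dyaw 0.02 F [-0.3 -2.1 -0.5] op 0.148 tilt [-2.390e-02 -8.000e-04 -9.997e-01]
[[0.0,0.1,-6.6,-0.0],[0.0,0.1,-6.6,-0.0],[0.0,0.1,-6.6,-0.0],[0.0,0.1,-6.6,-0.0]]
bbox 260 218 47 35 z 0.0457933291270076
 hole 12 [295.1 224.3] [515.1 212.6]
 hole 28 [267.3 234. ] [583.  250.1]
 hole 31 [290.1 245.4] [521.4 286. ]
```

Contact is starting: the weight is off the wrist, with Fz going from -4 to -0.5. One more small press, then release.

```bash
python3 -m pendant '[[[0,0,1,0],[0,0,1,0],[0,0,0,0]]]'; python3 m.py c8
```

```text
time_s: 9.95
eef_pos: [0.541, 0.2502, 0.0737]
orientation: [[-0.487, 0.873, -0.023], [0.873, 0.487, -0.001], [0.011, -0.02, -1.0]]
ft_force: [-0.2, -1.3, -4.2]
opening: 0.147
t 9.95 p [541.  250.2  73.7] yaw 29.18 D mm [ 1.   0.4 26.3] dyaw 0.02 F [-0.2 -1.3 -4.2] op 0.147 tilt [-2.290e-02 -7.000e-04 -9.997e-01]
[[0.0,0.1,-6.6,-0.0],[0.0,0.1,-6.6,-0.0],[0.0,0.1,-6.6,-0.0],[0.0,0.1,-6.6,-0.0]]
bbox 260 218 47 35 z 0.045845679960254966
 hole 12 [295.1 224.3] [515.1 212.6]
 hole 28 [267.3 234. ] [583.  250.1]
 hole 31 [290.1 245.4] [521.4 286. ]
```

View pics/c8.png

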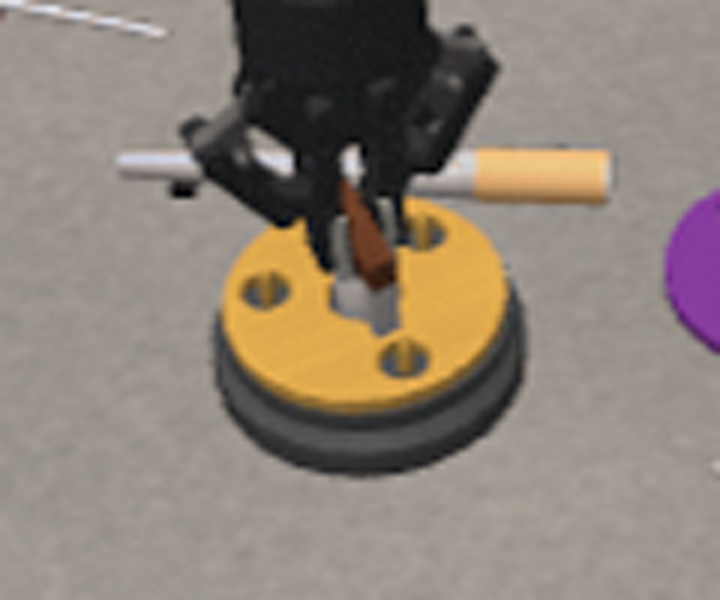

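```bash
python3 -m pendant '[[[0,0,2.5,0],[0,0,2.5,0]]]'; python3 -m pendant '[[[0,0,2,0]]]'
```

```text
time_s: 10.2
eef_pos: [0.5407, 0.2501, 0.0729]
orientation: [[-0.487, 0.873, -0.022], [0.873, 0.488, -0.001], [0.01, -0.019, -1.0]]
ft_force: [-12.0, -6.1, 34.1]
opening: 0.151
time_s: 10.3
eef_pos: [0.5407, 0.2501, 0.0731]
orientation: [[-0.487, 0.873, -0.02], [0.873, 0.488, -0.001], [0.009, -0.018, -1.0]]
ft_force: [-8.2, -5.0, 18.3]
opening: 0.151
```

Firm contact at 34 N with underside height about 45 mm, so the plate is home. I'll relax and open.

```bash
python3 -m pendant '[[[0,0,0,0],[0,0,0,0]]]'; python3 -m pendant '[[[0,0,0,0],[0,0,0,0],[0,0,0,0],[0,0,0,0],[0,0,0,0],[0,0,0,0],[0,0,0,0],[0,0,0,0]]]' -1;  python3 m.py c9
```

```text
time_s: 10.5
eef_pos: [0.5409, 0.2502, 0.0737]
orientation: [[-0.488, 0.873, -0.019], [0.873, 0.488, -0.0], [0.009, -0.017, -1.0]]
ft_force: [-0.5, -1.3, -2.3]
opening: 0.15
time_s: 11.3
eef_pos: [0.5421, 0.2516, 0.0733]
orientation: [[-0.488, 0.873, -0.018], [0.873, 0.488, 0.002], [0.011, -0.014, -1.0]]
ft_force: [0.5, -0.0, 0.0]
opening: 1.0
t 11.3 p [542.1 251.6  73.3] yaw 29.22 D mm [-0.1 -1.  26.7] dyaw -0.02 F [ 0.5 -0.   0. ] op 1.0 tilt [-0.0178  0.0024 -0.9998]
[[-0.1,-0.2,-6.7,0.0],[-0.1,-0.2,-6.7,0.0],[-0.1,-0.2,-6.7,0.0],[-0.1,-0.2,-6.7,0.0]]
bbox 261 218 46 35 z 0.04543250741055655
 hole 25 [292.9 224.7] [520.6 213.9]
 hole 32 [290.  245.8] [521.5 286.9]
```

View pics/c9.png

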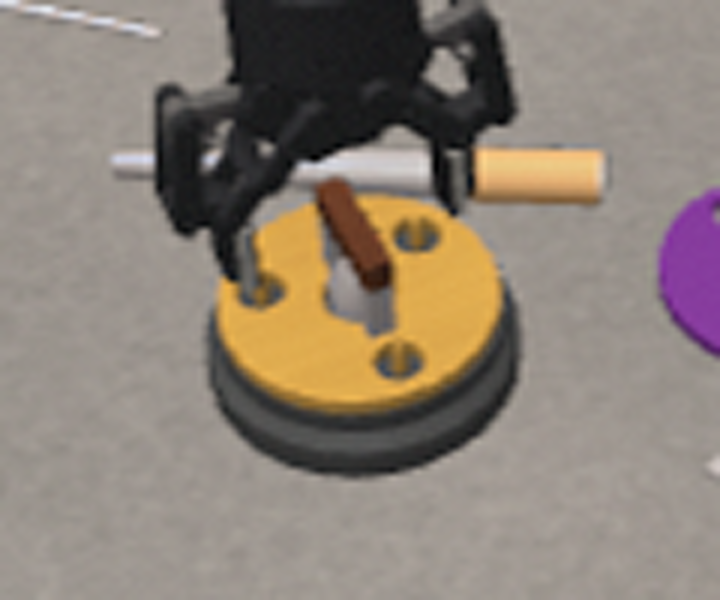

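The plate lies on the block with a stud in each hole, and the jaws are clear on both sides of the bar. I'll withdraw straight up, then back toward the start so both cameras see it.

```bash
python3 -m pendant '[[[0,0,-5,0],[0,0,-10,0],[0,0,-20,0],[0,0,-25,0],[0,0,-25,0],[0,0,-25,0],[0,0,-10,0]]]'; python3 -m pendant '[[[-15,-10,0,0],[-25,-15,0,0],[-25,-15,0,0],[-25,-15,0,0],[-25,-15,0,0],[-25,-15,0,0],[-25,-15,0,0],[-25,-15,0,0],[-15,-10,0,0],[0,0,0,0]]]'; python3 - <<'E'
from h import *
a=[]
for n in('top','side'):
    p,d=camera(n);cv2.imwrite(f'pics/{n}9.png',p[:,:,::-1]);a.append(p[:,:,::-1]);np.savez(f'pics/{n}9.npz',p=p,d=d)
w=lambda i,u,v:cv2.resize(i[v-40:v+40,u-40:u+40],(400,400),interpolation=cv2.INTER_CUBIC)
cv2.imwrite('pics/c10.png',np.hstack([w(a[0],280,163),w(a[1],284,232)]))
# height of plate from depth
for n in('top','side'):
    z=np.load(f'pics/{n}9.npz');p=z['p'];d=z['d'];hsv=cv2.cvtColor(p,cv2.COLOR_RGB2HSV).astype(int)
    m=(hsv[...,0]>15)&(hsv[...,0]<30)&(hsv[...,1]>110);m[:, :230]=0;m[:,325:]=0;m[:130]=0;m[280:]=0
    c=comps(m,200);m=max(c,key=lambda t:t[0])[2];m=cv2.erode(m.astype(np.uint8),np.ones((3,3)))>0
    c=calibration(n);f=200/np.tan(np.radians(c['fovy']/2));v,u=np.nonzero(m);dd=d[v,u]
    X=(np.c_[(u-c['cx'])/f*dd,(v-c['cy'])/f*dd,dd]-c['t'])@c['R']
    X=X[dd>0];A=np.c_[X[:,:2]-X[:,:2].mean(0),np.ones(len(X))];k=np.linalg.lstsq(A,X[:,2],rcond=None)[0]
    print(n,len(X),'median z',np.median(X[:,2]),'slope deg',np.degrees(k[:2]),X[:,:2].mean(0))
E
```

```text
time_s: 12.05
eef_pos: [0.5434, 0.251, 0.2004]
orientation: [[-0.488, 0.873, -0.019], [0.873, 0.488, 0.002], [0.011, -0.016, -1.0]]
ft_force: [0.8, 0.2, 0.2]
opening: 0.997
time_s: 13.05
eef_pos: [0.5283, -0.0038, 0.1953]
orientation: [[-0.488, 0.873, -0.025], [0.873, 0.488, 0.001], [0.013, -0.021, -1.0]]
ft_force: [-0.3, 0.4, -0.5]
opening: 1.0
top 788 median z 0.051873289311034465 slope deg [-0.0050918  -0.02606861] [0.54020399 0.25070611]
side 783 median z 0.05158732942352643 slope deg [-0.02997225 -0.16707811] [0.5401284  0.26013204]
```

View pics/c10.png

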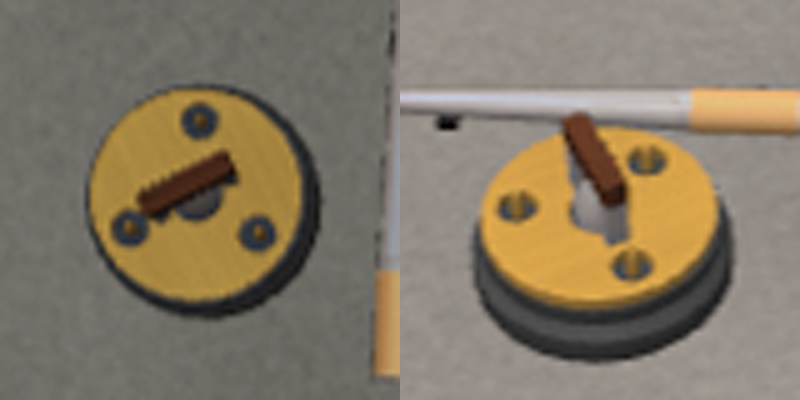

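View pics/top9.png

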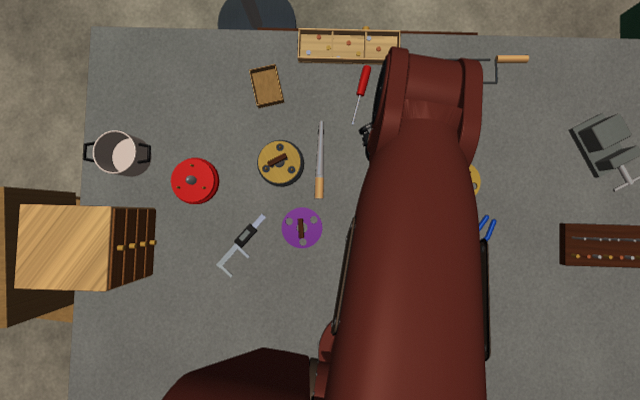

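Both views show the plate at (280,163) in the top picture with a stud centred in every hole. Depth puts its top at 51.6–51.9 mm (expected 52), level to 0.2°.

```bash
python3 -c "
from bench import *
print(finish_job())"
```

```text
the job is handed in; nothing more can be done
None
```

The three-hole brass plate is seated on the dark steel block, released, and the job is handed in at about 13.2 s on the robot's clock. I gripped it by its bar, turned it about 10° to match the studs, lowered it over the hub, opened the jaws and withdrew.

- **Seating:** the last two camera views show a stud in each of the three holes. Depth puts the plate's top at 51.6–51.9 mm (52 expected), level to within 0.2°.
- **Forces:** the largest wrist force I read was about 37 N in all, during the brief final press that confirmed contact. The tool was tilted about 1.3° by then; the plate lay flat once let go.
- **Disagreement:** the two cameras differed by about 1.5 mm on the block's position in y, which is within the stated calibration error.
- **Other objects:** I did not move the four-hole plate, the purple plate or the red block. In the last top view the arm covers most of the four-hole plate. Its visible edge is where it was, but I did not measure it again.

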